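Lock a bin of fittings into the bench dock

ROBOT

A 6-joint arm with a two-finger parallel gripper is mounted at the origin on the work surface. World frame = base frame: x ahead of the robot, y to its left, z up, the work surface at z = 0. Lengths are in m, angles in rad, forces in N, time in s.
With the tool pointing down it reaches from about 0.375 to 0.9 m from the base axis. Payload 3.1 kg.
Tool frame: the origin (TCP) lies where the fingers leave the gripper's body, on its centre line; the fingertips stand 73 mm ahead of it and the grasp point (between the pads) lies 54 mm ahead of it; z points along the fingers, y is the line along which they close (so a half turn about z gives the same grasp; the last joint's range is limited). The gripper opens to 85 mm and grips with 20 to 120 N. Pads are 22 mm wide; open, the fingers measure 114 mm over their backs; the gripper's body (76 mm by 85 mm) begins 54 mm behind the grasp point. The pads swing forward as they close: fully open they stand 13 mm farther back than shut.
Start: joints at [1.075, 0.527, 1.433, -0, 1.181, -0.178], TCP at [0.195, 0.594, 0.304] pointing down, gripper open.
Joint ranges: [-3.08, 3.08], [-0.75, 2.2], [0.22, 2.44], [-1.43, 4.57], [0, 2.65], [-2.85, 2.85]. Speed limits (rad/s): [2.79, 2.79, 3.14, 3.14, 3.14, 3.14].

INTERFACE

Orientations are given as a unit quaternion [x, y, z, w].
In Python, from station import manip gives the robot as it stands.
- The arm moves only by the shell command python3 -m crank 'ROWS' [FORCE]. ROWS is JSON, a list of rows, each an object with "dp": the shift along the tool's x, y, z normalised to -1 to 1, where 1 is 50 cm, a list of three; "delta_rot": the turn, a rotation vector about the tool's x, y, z normalised to -1 to 1, where 1 is 2 pi rad, a list of three; "fingers": the opening, from -1 (shut) to 1 (fully open). A call has 1 to 12 rows; each row shifts and turns the commanded pose from where the row before left it, along the tool's axes as they then stand; what a row does not reach is not made up. A row lasts 1/12 s, in which the tool goes at most 41.7 mm and 7.16 degrees, less where a joint would pass 70% of its speed; a pose out of reach is approached as far as the arm can. A call with a number of a shift or a turn outside -1 to 1 is refused whole. A call with a gripper value outside its range is refused whole. The fingers move at their own pace and stop on an object; FORCE is the grip in N (left out, the last holds). Time passes only in rows, so rows that do not move let the fingers close. It gives the time, the measured TCP pose, the force, the opening and the grip force at its end, in the units of the state.
- manip.sense(): the state, without advancing time (a new reading comes with each control period).
- manip.snapshot(name): name is "scene" or "side" or "wrist"; returns (picture, depth): 480x640x3 uint8, red, green, blue; 480x640 float32, m along the optical axis (not along the pixel's ray), 0 where there is no reading.
- manip.camera_model(name): a dict with "fx", "fy", "cx", "cy" (pixels), "k1" (the pictures are not rectified: a ray, as slopes to the right and down, at radius r is drawn at 1 + k1 r^2 times it, then the intrinsics apply), "origin" and "attitude" of the camera in the world. Camera axes: x right, y up, looking along -z (the intrinsics and any distortion apply to the point x, -y, -z); pixel columns grow to the right and rows downward; lengths in m; the calibration is good to about 2 mm. A picture is of the moment at which its call begins: read the wrist's pose just before it. camera_model takes no time and is no camera call; for the wrist camera it gives the pose at the moment of the call.
- manip.sign_off(): hands the job in; it is judged then, once.
The state is a dict: "t": time; "q": joint angles; "qd": joint speeds; "tau": joint torques, N m; "tcp_pos": TCP position; "tool_rot": TCP orientation; "force": force on the tool from outside, world axes, zero at the start; "ft_torque": the same for the moment, N m; "finger_gap": opening from 0.0 (shut) to 1.0 (fully open); "gripper_force": force on a finger pad.
Only numpy, scipy, OpenCV 4.12 (cv2) and the standard library are available. Lean on these libraries where they do the work, as an engineer would, in place of code of your own. Each camera call takes 0.05 s, during which the arm holds its last target. There are 200 camera calls.

TASK

Pick up the red bin of fittings by its grey handle, set it down gently in the open mouth of the steel dock with its low scoop end facing back out of the mouth, and slide it along the dock floor so that the lug on its side lifts the yellow gravity catch. Keep pushing gently against the sprung black buffer until the catch has dropped behind the lug, without ramming the buffer's solid end, then let go and move clear. Never touch the catch with the robot, and leave the other things on the bench where they are.

Things in the scene. Friction and masses are not known exactly. Their poses are not given: they have to be found in the camera images.
- bin_center (a point): Centre of the red parts bin (0.5 kg), 42 mm above its underside; z up. Body 110 long (x), 84 wide (y), walls 46 high. Its -x end is the low scoop (22 high), its +x end the high wall. On each side a lug sticks out to 52 from the centre line, 38 to 46 above the underside, lengthwise from x = -55 (flush with the scoop end) to x = -15
- bin_handle (a point): Centre of the bin's grey handle, a slab across the bin's middle, straight above bin_center: 14 thick (x), 50 long (y), 43 to 84 above the underside; this point is 64 above the underside. Grip it fore and aft, closing along the bin's x
- bin_scoop (a point): point at the bin's scoop end: 55 mm from its centre along the bin's -x, 42 mm above the underside
- dock: Fixed steel dock; origin on the bench under the bin centre's nominal final place. The bin slides in along +x, its own x likewise. Floor plate 6 thick, x -185 to +105, y -63 to +81. Guide walls 24 above the floor, 89 apart inside, x -110 to +55, flaring to 125 apart at x = -175. On the +y side a blue stop unit: hinge post at x = -109, y 60 to 70, 72 high
- dock_mouth (a point): Middle of the dock's mouth on its floor: dock x = -125, y = 0, 6 mm above the bench; axes as the dock's. A bin set with its centre here is clear of the catch. The stop unit (catch and buffer together) is clamped anywhere up to 15 mm either way along x from nominal; where is not measured, it must be felt or seen. Positions given for catch and buffer are nominal
- catch (a joint): Yellow gravity catch, rad: 0 hanging, up to 0.7 lifted. A 10 wide arm over the +y lug's path, hinged at dock x = -109, 68 high, sloping down along +x to a tooth at x = -55, lowest 43 above the bench; 100 g, free. The lug meets it with the bin's centre near x = -65; riding on the lug it reads 0.1 to 0.2; it falls to 0 behind the lug when the bin's centre passes about x = +3
- buffer (a joint): Black sprung buffer plate at the dock's far end, 50 wide, 16 to 46 above the bench; m pushed in: 0 out, 0.011 solid. Met with the bin's centre at x = -5.5, solid at +5.5. 4 N at first, 0.4 N per mm; the catch drops at about 7.5 N, past 8.5 N it is solid and force climbs steeply: stay under 20 N. Released, it presses the bin back about 3 mm onto the tooth
- spray: white spray can, 54 across, 160 high, origin under its centre; leave it alone
- bluebin: empty blue bin, 120 x 90 x 60, origin under its centre; leave it alone
- wrench: steel wrench, 190 long, lying on the bench; leave it alone
- fitting: hose fitting standing upright, brass foot 28 across and steel stem, 42 high, origin under its centre; leave it alone
Things that resemble listed ones, but are neither listed nor needed, are in the scene too. Several things look just like the part that bears bin_center: the one meant starts farthest from the robot's base.

How it is judged:
On the way:
1. the bin, standing on the dock floor between the guides, lifts the catch with its lug (value of joint catch above 0.08 rad and contact force between bin and catch above 0.05 N and z of bin_center in the frame of dock below 0.056 m and x of bin_center in the frame of dock between -0.11 and -0.02 m and y of bin_center in the frame of dock between -0.008 and 0.008 m), for 0.1 s.
At the end, for the whole second after the job is handed in: Catch down on its rest (under 0.035 rad) behind the lug; bin level (0.06 rad) on the dock floor (within 4 mm), its centre 22 mm short of to 26 mm past the dock origin in x, within 6 mm of the centre line, lined up to 0.07 rad, scoop end towards the mouth, at rest (value of joint catch below 0.035 rad and x of bin_center in the frame of dock between -0.022 and 0.026 m and y of bin_center in the frame of dock between -0.006 and 0.006 m and z of bin_center in the frame of dock below 0.052 m and angle between bin_center's own z axis and vertical below 0.06 rad and angle between the x axis of bin_center and the x axis of dock, either way round below 0.07 rad and x of bin_scoop in the frame of dock below 0 m and linear speed of bin below 0.01 m/s); the robot touches nothing.
It fails at once if the buffer is rammed: the bin presses on it with more than 20 N (contact force between bin and buffer above 20 N).
It fails at once if the robot touches the catch (contact force between any of the arm, the fingers and catch above 0.3 N).
It fails at once if the bin is forced down or sideways into the dock with more than 80 N (contact force between bin and dock above 80 N).
It fails at once if another thing on the bench is moved by more than 15 mm (distance of any of spray, bluebin, wrench, fitting from where it was at the start of the episode above 0.015 m).
It also fails if it takes over 64 s, if anything falls off the work surface, if the arm or the gripper's body presses on something with over 40 N, if the wrist force passes 120 N, or if a joint passes its speed limit or range.

## Working session

There is one attempt and no reset: what is moved stays moved. The work goes in short steps, Python scripts to look and compute and a shell command to move; the robot and the scene stay as the last step left them, time stands still between calls to the robot, and variables do not carry over. Pictures are saved under pics/ and viewed, at most 10 in all, crops included, and the job is handed in when it is done.

```bash
mkdir -p pics; ls; cat > h.py <<'E'
import numpy as np, cv2, pickle
from station import manip
from scipy.spatial.transform import Rotation as R
def snap(n,f):
    m=manip.camera_model(n); p,d=manip.snapshot(n)
    cv2.imwrite('pics/'+f+'.png',p[:,:,::-1]); pickle.dump((p,d,m),open(f+'.pkl','wb')); return p,d,m
def rot(a):
    a=np.array(a,float)
    return a if a.shape==(3,3) else R.from_quat(a).as_matrix()
def world(d,m):
    h,w=d.shape; u,v=np.meshgrid(np.arange(w),np.arange(h))
    K=np.array([[m['fx'],0,m['cx']],[0,m['fy'],m['cy']],[0,0,1]])
    x=(u-m['cx'])/m['fx'];y=(v-m['cy'])/m['fy'];a,b=x.copy(),y.copy()
    for _ in range(8):
        s=1+m['k1']*(a*a+b*b);a=x/s;b=y/s
    P=np.stack([a*d,-b*d,-d],-1)
    W=P@rot(m['attitude']).T+np.array(m['origin']); W[d<=0]=np.nan
    return W
E
python3 - <<'E'
from h import *
for n in('scene','side'):
    p,d,m=snap(n,n); print(m)
print(manip.sense())
E
```

```text
pics
{'fx': 522.2821837270762, 'fy': 522.2821837270762, 'cx': 325.24812804901865, 'cy': 229.753880464952, 'k1': -0.04768138072423, 'origin': array([1.20348242, 0.06968847, 0.85367755]), 'attitude': array([0.25396568, 0.26010468, 0.66278379, 0.65464849])}
{'fx': 449.8843613099398, 'fy': 449.8843613099398, 'cx': 319.7668702083536, 'cy': 235.17257470671063, 'k1': -0.07126521676917617, 'origin': array([ 0.10081727, -0.74039943,  0.77652555]), 'attitude': array([ 0.42391324, -0.10085842, -0.22373054,  0.87181982])}
{'t': 0.1, 'q': array([ 1.07550839e+00,  5.28389204e-01,  1.43376938e+00, -1.52416424e-05,
        1.18139462e+00, -1.78478187e-01]), 'qd': array([ 3.19025656e-04, -1.67572686e-03, -2.62542023e-03, -2.64581428e-03,
       -4.94733795e-05,  2.54686912e-03]), 'tau': array([-1.25727606e-04, -4.43304312e+01, -1.78585517e+01, -2.65087947e-04,
        3.89688037e-03,  1.71320204e-05]), 'tcp_pos': array([0.19443122, 0.59346208, 0.30302302]), 'tool_rot': array([ 1.57740312e-01,  9.87480143e-01, -9.27504351e-04, -3.17376149e-04]), 'force': array([0.59125667, 0.07425215, 0.53889975]), 'ft_torque': array([ 0.0149498 , -0.00822167, -0.01352739]), 'gripper_force': 0.0, 'finger_gap': 0.9996441797257772}
```

View pics/scene.png

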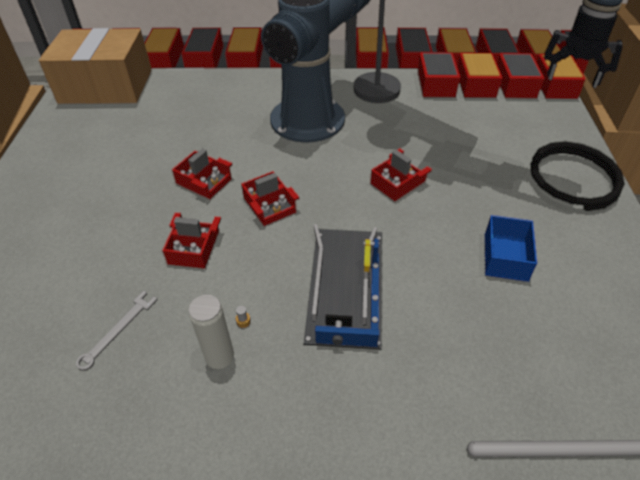

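View pics/side.png

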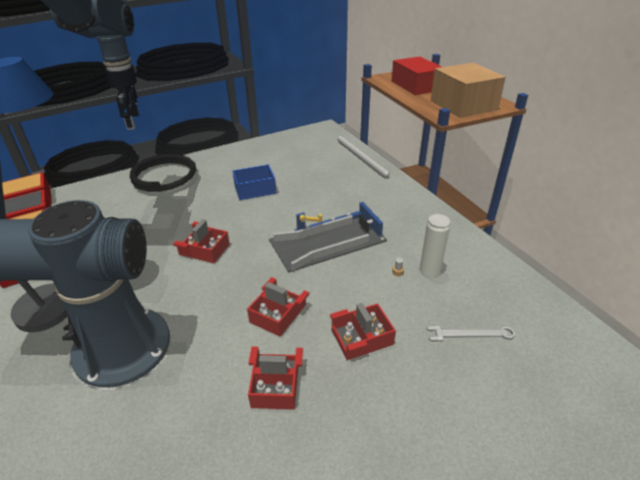

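The scene view shows four red bins, at (202,173), (270,196), (191,240) and (400,175). The dock is at (345,285), with its mouth at the top near (347,235) and the buffer at (340,322). Next I measure them.

```bash
cat > m.py <<'E'
from h import *
for n in('scene','side'):
    p,d,m=pickle.load(open(n+'.pkl','rb')); W=world(d,m)
    hsv=cv2.cvtColor(p,cv2.COLOR_RGB2HSV)
    red=(((hsv[...,0]<6)|(hsv[...,0]>174))&(hsv[...,1]>150)&(hsv[...,2]>60)&(W[...,2]>-.01)&(W[...,2]<.1)).astype(np.uint8)
    k,l,s,c=cv2.connectedComponentsWithStats(red)
    for i in range(1,k):
        if s[i,4]<200: continue
        w=W[l==i]; 
        # top-rim points: z .036-.05
        t=w[(w[:,2]>.036)&(w[:,2]<.06)]
        r=cv2.minAreaRect(t[:,:2].astype(np.float32)*1000) if len(t)>5 else None
        print(n,c[i].round(),s[i,4],w[:,:2].mean(0).round(3),'dist',np.hypot(*w[:,:2].mean(0)).round(3),r)
    yel=((hsv[...,0]>20)&(hsv[...,0]<35)&(hsv[...,1]>150)&(W[...,2]>.03)&(W[...,0]>.4)&(W[...,2]<.12)); w=W[yel]; print('yellow',w.shape,w.min(0),w.max(0),np.median(w,0))
    dark=((hsv[...,1]<60)&(hsv[...,2]<90)&(W[...,2]>0.002)&(W[...,2]<.012)&(W[...,0]>.4)&(W[...,0]<.95)&(abs(W[...,1])<.2)).astype(np.uint8)
    k,l,s,c=cv2.connectedComponentsWithStats(dark); i=1+s[1:,4].argmax(); w=W[l==i]
    print('floor',c[i],s[i],cv2.minAreaRect(w[:,:2].astype(np.float32)*1000),np.median(w[:,2]))
    blue=((hsv[...,0]>100)&(hsv[...,0]<125)&(hsv[...,1]>150)&(W[...,2]>0.02)&(W[...,2]<.09)&(W[...,0]>.4)&(abs(W[...,1])<.15)); w=W[blue]; print('blue',cv2.minAreaRect(w[:,:2].astype(np.float32)*1000))
E
python3 m.py
python3 -c "
import cv2
a=cv2.imread('pics/scene.png')[200:280,140:250];b=cv2.imread('pics/scene.png')[215:355,290:400]
a=cv2.resize(a,(440,320),interpolation=2);b=cv2.resize(b,(360,458),interpolation=2)
import numpy as np
c=np.zeros((460,800,3),np.uint8);c[:320,:440]=a;c[:458,440:]=b;cv2.imwrite('pics/crop1.png',c)"
```

```text
scene [439.  81.] 949 [-0.127  0.376] dist 0.397 ((-174.92506408691406, 389.16448974609375), (122.49517059326172, 143.30909729003906), 89.763916015625)
scene [504.  82.] 1904 [-0.129  0.564] dist 0.578 ((-176.34007263183594, 570.3749389648438), (146.90362548828125, 244.6247100830078), 0.07051035761833191)
scene [564.  87.] 692 [-0.112  0.736] dist 0.745 ((-110.59819030761719, 735.1055297851562), (101.52751922607422, 33.32263946533203), 78.46047973632812)
scene [202. 176.] 1115 [ 0.272 -0.241] dist 0.363 ((259.1646423339844, -245.0520477294922), (111.53815460205078, 103.9608154296875), 58.61971664428711)
scene [397. 180.] 1091 [0.281 0.223] dist 0.359 ((264.9490051269531, 230.64634704589844), (101.3963623046875, 111.74771881103516), 47.031436920166016)
scene [269. 201.] 1015 [ 0.356 -0.072] dist 0.364 ((339.5264892578125, -77.58599090576172), (112.61441040039062, 102.7581558227539), 32.549224853515625)
scene [191. 246.] 1389 [ 0.492 -0.225] dist 0.541 ((472.7024841308594, -229.09097290039062), (103.04334259033203, 114.31514739990234), 82.17092895507812)
yellow (145, 3) [0.51342107 0.1
[... 905 characters left out ...]
31), (111.77533721923828, 92.73507690429688), 30.715381622314453)
side [360. 333.] 972 [ 0.456 -0.241] dist 0.516 ((466.8285827636719, -230.53810119628906), (105.41947937011719, 108.31294250488281), 82.48548889160156)
side [274. 383.] 1298 [ 0.248 -0.264] dist 0.362 ((256.64447021484375, -245.7423553466797), (111.06423950195312, 102.10099029541016), 59.183937072753906)
yellow (29, 3) [0.50820393 0.12958312 0.05368197] [0.56374414 0.14307599 0.07541612] [0.54084512 0.13662814 0.0590822 ]
floor [338.38505747 254.33908046] [295 240  91  30 174] ((568.6034545898438, 30.482318878173828), (16.679096221923828, 266.451171875), 86.8211898803711) 0.004341691617050558
blue ((0.0, 0.0), (0.0, 0.0), 0.0)
```

View pics/crop1.png

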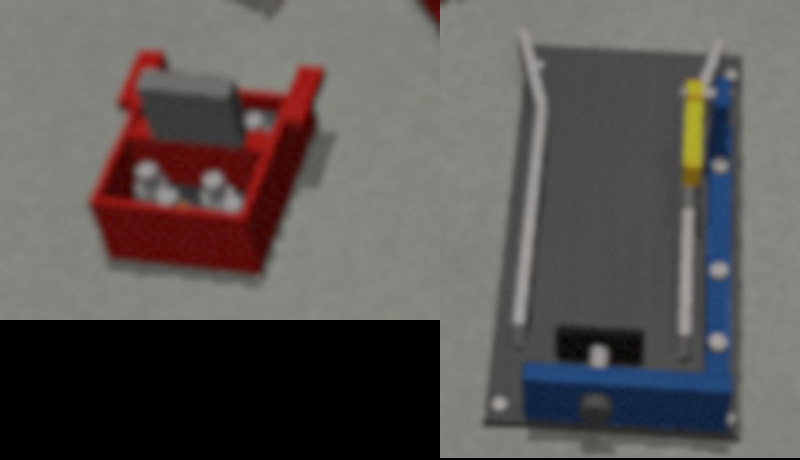

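The crop shows the bin at (191,240) with its high wall toward +x, and the scoop end and lugs facing the robot at (195,215). It is 0.52 m from the base and the other three, (202,173), (270,196) and (400,175), are about 0.33–0.37 m, so this is the target. The dock's mouth faces the robot, with the yellow catch at (693,130) in the crop and the buffer at (600,345).

```bash
python3 -m crank '[{"dp":[-0.0668,-0.04,0],"delta_rot":[0,0,0],"fingers":1},{"dp":[-0.0668,-0.04,0],"delta_rot":[0,0,0],"fingers":1},{"dp":[-0.0668,-0.04,0],"delta_rot":[0,0,0],"fingers":1},{"dp":[-0.0668,-0.04,0],"delta_rot":[0,0,0],"fingers":1},{"dp":[-0.0668,-0.04,0],"delta_rot":[0,0,0],"fingers":1},{"dp":[-0.0668,-0.04,0],"delta_rot":[0,0,0],"fingers":1},{"dp":[-0.0668,-0.04,0],"delta_rot":[0,0,0],"fingers":1},{"dp":[-0.0668,-0.04,0],"delta_rot":[0,0,0],"fingers":1},{"dp":[-0.0668,-0.04,0],"delta_rot":[0,0,0],"fingers":1},{"dp":[-0.0668,-0.04,0],"delta_rot":[0,0,0],"fingers":1}]'
python3 -m crank '[{"dp":[0,0,0],"delta_rot":[0,0,0.0185],"fingers":1},{"dp":[0,0,0],"delta_rot":[0,0,0.0185],"fingers":1},{"dp":[0,0,0],"delta_rot":[0,0,0.0185],"fingers":1},{"dp":[0,0,0],"delta_rot":[0,0,0.0185],"fingers":1},{"dp":[0,0,0],"delta_rot":[0,0,0.0185],"fingers":1},{"dp":[0,0,0],"delta_rot":[0,0,0.0185],"fingers":1},{"dp":[0,0,0],"delta_rot":[0,0,0.0185],"fingers":1},{"dp":[0,0,0],"delta_rot":[0,0,0.0185],"fingers":1},{"dp":[0,0,0],"delta_rot":[0,0,0.0185],"fingers":1},{"dp":[0,0,0],"delta_rot":[0,0,0.0185],"fingers":1},{"dp":[0,0,0],"delta_rot":[0,0,0.0185],"fingers":1},{"dp":[0,0,0],"delta_rot":[0,0,0.0185],"fingers":1}]'
cat >> h.py <<'E'
def go(p,yaw=None):
    "world target TCP (and yaw deg of tool y) -> needed tool-frame move"
    s=manip.sense(); T=rot(s['tool_rot']); y=np.degrees(np.arctan2(T[1,1],T[0,1]))
    print('tcp',s['tcp_pos'].round(4),'tooly yaw',y.round(2),'F',s['force'].round(1),'t',s['t'])
    v=T.T@(np.array(p)-s['tcp_pos'])
    print('tool dp m',v.round(4),'units',(v/.5).round(4),'rotz units',None if yaw is None else round((y-yaw)/360,4))
E
python3 -c "
from h import *
go([.42,-.2,.3],-8); m=manip.camera_model('wrist'); T=rot(manip.sense()['tool_rot']); print(T.T@(m['origin']-manip.sense()['tcp_pos']), T.T@rot(m['attitude']))"
```

```text
t: 0.93
tcp_pos: [0.4504, 0.2981, 0.3036]
tool_rot: [0.158, 0.987, -0.0, -0.0]
force: [0.1, 0.2, -0.5]
finger_gap: 1.001
gripper_force: 0.0
t: 1.93
tcp_pos: [0.4494, 0.2997, 0.3035]
tool_rot: [0.757, 0.653, -0.001, -0.0]
force: [0.6, -0.9, -0.9]
finger_gap: 1.003
gripper_force: 0.0
tcp [0.4494 0.2997 0.3035] tooly yaw -8.4 F [ 0.6 -0.9 -0.9] t 1.9333
tool dp m [-0.4986  0.0439  0.0037] units [-0.9972  0.0878  0.0074] rotz units -0.0011
[ 0.07837143  0.00020415 -0.07062465] [[-8.36418295e-04  9.51658064e-01  3.07158313e-01]
 [ 9.99999190e-01  5.01396028e-04  1.16962501e-03]
 [ 9.59075112e-04  3.07159043e-01 -9.51657713e-01]]
```

```bash
python3 -m crank '[{"dp":[-0.061,0.0535,0],"delta_rot":[0,0,0],"fingers":1},{"dp":[-0.061,0.0535,0],"delta_rot":[0,0,0],"fingers":1},{"dp":[-0.061,0.0535,0],"delta_rot":[0,0,0],"fingers":1},{"dp":[-0.061,0.0535,0],"delta_rot":[0,0,0],"fingers":1},{"dp":[-0.061,0.0535,0],"delta_rot":[0,0,0],"fingers":1},{"dp":[0,0,0],"delta_rot":[0,0,0],"fingers":1},{"dp":[0,0,0],"delta_rot":[0,0,0],"fingers":1}]'
python3 -c "
from h import *
p,d,m=snap('wrist','w1'); go([.44,-.21,.3],-8)"
```

```text
t: 2.52
tcp_pos: [0.5618, 0.1279, 0.3033]
tool_rot: [0.757, 0.654, -0.0, -0.0]
force: [-0.3, 0.7, -0.4]
finger_gap: 0.997
gripper_force: 0.0
tcp [0.5606 0.1292 0.3033] tooly yaw -8.2 F [-0.8  1.   0.5] t 2.5667
tool dp m [-0.353  -0.071   0.0033] units [-0.706  -0.142   0.0067] rotz units -0.0006
```

View pics/w1.png

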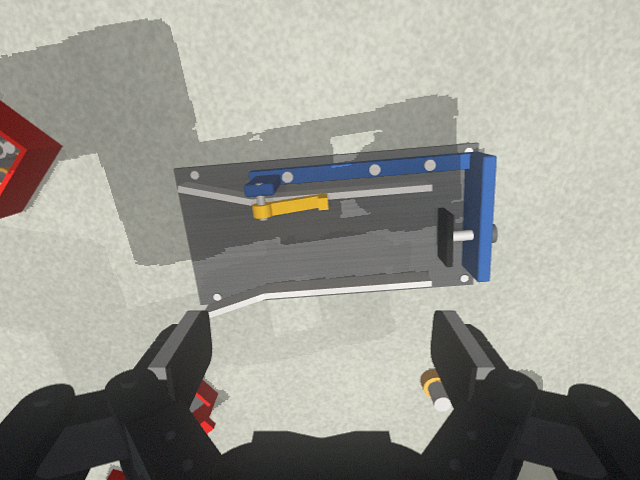

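The wrist view shows the whole dock. The mouth corners are (175,168) and (202,304), the guide tops run around (340,195) and (350,290), the catch spans (253,212) to (328,200), and the buffer is at (445,237).

```bash
cat > d.py <<'E'
from h import *
p,d,m=pickle.load(open('w1.pkl','rb')); W=world(d,m); z=W[...,2]
hsv=cv2.cvtColor(p,cv2.COLOR_RGB2HSV); v,u=np.indices(z.shape)
roi=(v>135)&(v<312)&(u>165)&(u<500)
print('bench z',np.nanmedian(z[50:100,300:600]))
top=roi&(z>.025)&(z<.036)&(hsv[...,1]<60)&(hsv[...,2]>100)&(u<440)&(u>265)
up=W[top&(v<215)]; lo=W[top&(v>255)]
def fit(P): 
    vx,vy,x,y=cv2.fitLine(P[:,:2].astype(np.float32),cv2.DIST_HUBER,0,.001,.001).ravel(); 
    if vx<0: vx,vy=-vx,-vy
    return np.degrees(np.arctan2(vy,vx)),np.array([x,y])
a,b=fit(up),fit(lo); print(len(up),len(lo),a,b,up[:,2].mean())
yaw=np.radians((a[0]+b[0])/2); X=np.array([np.cos(yaw),np.sin(yaw)]);Y=np.array([-X[1],X[0]])
ca,cb=a[1]@Y,b[1]@Y; yc=(ca+cb)/2; print('yaw',np.degrees(yaw),'sep',ca-cb)
fl=roi&(hsv[...,2]<135)&(hsv[...,1]<70)&(z>.003)&(z<.010)
P=W[fl][:,:2]; s=P@X; t=P@Y-yc
print('floor t range',np.percentile(t,[0.1,.5,99.5,99.9]))
mid=np.abs(t)<40; print('floor s',np.percentile(s[mid],[0,.1,.5,99.5,99.9,100]), 'z',np.median(W[fl][:,2]))
for n,A in(('up',up),('lo',lo)):print(n,np.percentile(A[:,:2]@X,[0,1,99,100]))
x0=np.percentile(s[mid],.2)+.185
O=x0*X+yc*Y; print('O',O,'mouth',O-.125*X)
bl=roi&(hsv[...,0]>100)&(hsv[...,0]<125)&(hsv[...,1]>130)
ye=roi&(hsv[...,0]>15)&(hsv[...,0]<35)&(hsv[...,1]>120)
bk=roi&(hsv[...,2]<60)&(z>.02)&(u>425)&(u<460)
for n,M in(('blue',bl),('yellow',ye),('buf',bk)):
    Q=W[M];print(n,len(Q),'x',np.nanpercentile(Q[:,:2]@X-x0,[1,50,99]).round(4),'y',np.nanpercentile(Q[:,:2]@Y-yc,[1,50,99]).round(4),'z',np.nanpercentile(Q[:,2],[1,50,99]).round(4))
E
python3 d.py
```

```text
bench z 0.0004611305601995852
1068 1321 (np.float32(-4.6218214), array([0.6074159 , 0.13579613], dtype=float32)) (np.float32(-3.562206), array([0.58080864, 0.04272543], dtype=float32)) 0.029781418207501822
yaw -4.0920134 sep 0.09473208
floor t range [-0.06485141 -0.0633659   0.0800703   0.08077119]
floor s [0.41141271 0.41249072 0.41382969 0.69402878 0.70082556 0.70358365] z 0.006811436244734903
up [0.50091308 0.50266112 0.65362173 0.65570655]
lo [0.48945127 0.49079235 0.65121294 0.65243012]
O [0.60572864 0.08842972] mouth [0.4810473  0.09734953]
blue 4310 x [-0.1054  0.0436  0.1018] y [-0.036   0.0631  0.0727] z [0.0191 0.0215 0.0733]
yellow 1076 x [-0.1013 -0.0721 -0.0412] y [0.029  0.0471 0.0517] z [0.0068 0.0645 0.0775]
buf 646 x [0.0629 0.0638 0.0689] y [-0.0224  0.0072  0.0247] z [0.0209 0.0392 0.0482]
```

```bash
python3 -m crank '[{"dp":[-0.0785,-0.0158,0],"delta_rot":[0,0,0],"fingers":1},{"dp":[-0.0785,-0.0158,0],"delta_rot":[0,0,0],"fingers":1},{"dp":[-0.0785,-0.0158,0],"delta_rot":[0,0,0],"fingers":1},{"dp":[-0.0785,-0.0158,0],"delta_rot":[0,0,0],"fingers":1},{"dp":[-0.0785,-0.0158,0],"delta_rot":[0,0,0],"fingers":1},{"dp":[-0.0785,-0.0158,0],"delta_rot":[0,0,0],"fingers":1},{"dp":[-0.0785,-0.0158,0],"delta_rot":[0,0,0],"fingers":1},{"dp":[-0.0785,-0.0158,0],"delta_rot":[0,0,0],"fingers":1},{"dp":[-0.04,-0.01,0],"delta_rot":[0,0,0],"fingers":1},{"dp":[0,0,0],"delta_rot":[0,0,0],"fingers":1},{"dp":[0,0,0],"delta_rot":[0,0,0],"fingers":1}]'
python3 -c "
from h import *
p,d,m=snap('wrist','w2'); go([.47,-.23,.25],-8)"
```

```text
t: 3.48
tcp_pos: [0.4458, -0.1904, 0.3038]
tool_rot: [0.755, 0.655, 0.0, -0.001]
force: [-0.4, 0.9, 0.6]
finger_gap: 1.0
gripper_force: 0.0
tcp [ 0.4461 -0.1896  0.3038] tooly yaw -8.04 F [ 0.8 -0.2  0.4] t 3.5333
tool dp m [-0.0367  0.0294  0.0537] units [-0.0735  0.0588  0.1074] rotz units -0.0001
```

View pics/w2.png

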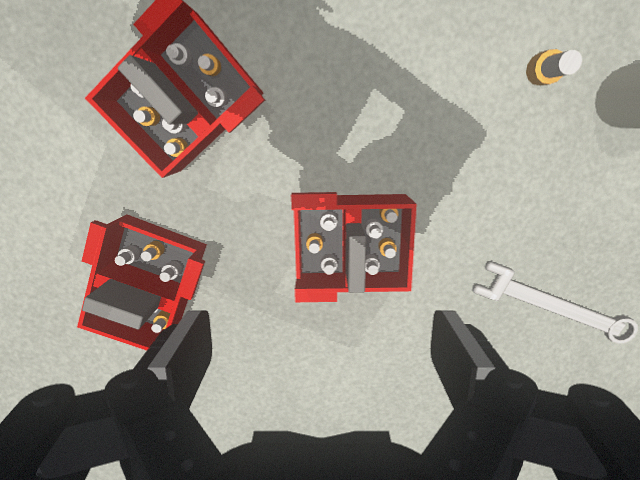

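The wrist view shows the target bin at (355,245), with its scoop and lugs to the left at (316,200) and (316,295) and its grey handle at (357,264). Next I refine the dock yaw and fit the bin.

```bash
cat > b.py <<'E'
from h import *
exec(open('d.py').read().split("yaw=np.radians")[0].split("import *")[1])
# robust line: iterate inliers
for n,P in(('up',up),('lo',lo)):
    Q=P
    for _ in range(8):
        a,c=fit(Q); X=np.array([np.cos(np.radians(a)),np.sin(np.radians(a))]);r=(P[:,:2]-c)@np.array([-X[1],X[0]]); Q=P[np.abs(r)<max(.003,0)]
    print(n,a,c,len(Q),len(P), 'y at x=.55', c[1]+(.55-c[0])*np.tan(np.radians(a)),np.percentile(r,[1,99]))
fl=(roi&(hsv[...,2]<135)&(hsv[...,1]<70)&(z>.0025)&(z<.011)).astype(np.uint8)
# mouth edge: leftmost floor px per row ; lower edge: lowest floor px per column
E=[];
for r in range(185,290):
    c=np.where(fl[r])[0]; E.append(W[r,c[0],:2])
a,c=fit(np.array(E));print('mouth edge',a,c)
E=[]
for cc in range(300,465):
    r=np.where(fl[:,cc])[0]; E.append(W[r[-1],cc,:2])
a,c=fit(np.array(E));print('lower edge',a,c)
p,d,m=pickle.load(open('w2.pkl','rb')); W=world(d,m); z=W[...,2]; hsv=cv2.cvtColor(p,cv2.COLOR_RGB2HSV); v,u=np.indices(z.shape)
roi=(v>180)&(v<312)&(u>280)&(u<430)
red=((hsv[...,0]<6)|(hsv[...,0]>174))&(hsv[...,1]>130)
t=W[roi&red&(z>.040)&(z<.052)]; rc=cv2.minAreaRect(t[:,:2].astype(np.float32)*1000); print('bin rim',rc,len(t),np.median(t[:,2]))
h=W[roi&~red&(z>.075)&(z<.095)]; print('handle',cv2.minAreaRect(h[:,:2].astype(np.float32)*1000),len(h),h.mean(0))
E
python3 b.py
```

```text
bench z 0.0004611305601995852
1068 1321 (np.float32(-4.6218214), array([0.6074159 , 0.13579613], dtype=float32)) (np.float32(-3.562206), array([0.58080864, 0.04272543], dtype=float32)) 0.029781418207501822
up -4.562343 [0.611328   0.13570012] 857 1068 y at x=.55 0.14059389 [-0.00428425  0.02151165]
lo -3.527557 [0.59165007 0.04308173] 959 1321 y at x=.55 0.045649264 [-0.00547597  0.00123543]
mouth edge 87.15539 [0.42236742 0.11214864]
lower edge -3.4487224 [0.59273565 0.02500405]
bin rim ((469.37530517578125, -229.83514404296875), (104.33441925048828, 109.37757110595703), 82.55904388427734) 2785 0.046568670182336624
handle ((469.01104736328125, -229.6013946533203), (50.591217041015625, 14.091835021972656), 82.63458251953125) 1061 [ 0.46891541 -0.22791196  0.08419702]
```

```bash
python3 -m crank '[{"dp":[-0.0365,0.0284,0],"delta_rot":[0,0,-0.0018],"fingers":1},{"dp":[-0.0365,0.0284,0],"delta_rot":[0,0,0],"fingers":1},{"dp":[0,0,0.06],"delta_rot":[0,0,0],"fingers":1},{"dp":[0,0,0.07],"delta_rot":[0,0,0],"fingers":1},{"dp":[0,0,0.07],"delta_rot":[0,0,0],"fingers":1},{"dp":[0,0,0.07],"delta_rot":[0,0,0],"fingers":1},{"dp":[0,0,0.06],"delta_rot":[0,0,0],"fingers":1},{"dp":[0,0,0.034],"delta_rot":[0,0,0],"fingers":1},{"dp":[0,0,0],"delta_rot":[0,0,0],"fingers":1}]'
python3 -c "
from h import *
go([.4691,-.2297,.121],-7.4)"
```

```text
t: 4.28
tcp_pos: [0.4684, -0.2273, 0.1184]
tool_rot: [0.75, 0.661, -0.001, -0.004]
force: [0.1, 0.5, 0.4]
finger_gap: 1.0
gripper_force: 0.0
tcp [ 0.4684 -0.2273  0.1184] tooly yaw -7.24 F [0.1 0.5 0.4] t 4.2833
tool dp m [-0.0022  0.001  -0.0026] units [-0.0045  0.002  -0.0052] rotz units 0.0004
```

```bash
python3 -m crank '[{"dp":[-0.0045,0.001,-0.004],"delta_rot":[0,0,0],"fingers":1},{"dp":[0,0,0],"delta_rot":[0,0,0],"fingers":-1},{"dp":[0,0,0],"delta_rot":[0,0,0],"fingers":-1},{"dp":[0,0,0],"delta_rot":[0,0,0],"fingers":-1},{"dp":[0,0,0],"delta_rot":[0,0,0],"fingers":-1},{"dp":[0,0,0],"delta_rot":[0,0,0],"fingers":-1},{"dp":[0,0,0],"delta_rot":[0,0,0],"fingers":-1},{"dp":[0,0,0],"delta_rot":[0,0,0],"fingers":-1},{"dp":[0,0,0],"delta_rot":[0,0,0],"fingers":-1},{"dp":[0,0,0],"delta_rot":[0,0,0],"fingers":-1},{"dp":[0,0,0],"delta_rot":[0,0,0],"fingers":-1},{"dp":[0,0,0],"delta_rot":[0,0,0],"fingers":-1}]' 60
python3 -c "
from h import *
go([.4691,-.2297,.25],-3.4)"
```

```text
t: 5.28
tcp_pos: [0.4698, -0.2336, 0.1246]
tool_rot: [0.751, 0.66, 0.0, 0.0]
force: [-0.7, 0.4, 5.5]
finger_gap: 0.157
gripper_force: 59.9
tcp [ 0.4698 -0.2336  0.1246] tooly yaw -7.44 F [-0.7  0.4  5.5] t 5.2833
tool dp m [ 0.0037 -0.0012 -0.1254] units [ 0.0074 -0.0023 -0.2509] rotz units -0.0112
```

```bash
python3 -m crank '[{"dp":[0,0,-0.02],"delta_rot":[0,0,0],"fingers":-1},{"dp":[0,0,-0.04],"delta_rot":[0,0,0],"fingers":-1},{"dp":[0,0,-0.06],"delta_rot":[0,0,0],"fingers":-1},{"dp":[0,0,-0.06],"delta_rot":[0,0,0],"fingers":-1},{"dp":[0,0,-0.05],"delta_rot":[0,0,0],"fingers":-1},{"dp":[0,0,-0.02],"delta_rot":[0,0,-0.0056],"fingers":-1},{"dp":[0,0,0],"delta_rot":[0,0,-0.0056],"fingers":-1}]'
python3 -m crank '[{"dp":[0.03,-0.005,0],"delta_rot":[0,0,0],"fingers":-1},{"dp":[0.06,-0.01,0],"delta_rot":[0,0,0],"fingers":-1},{"dp":[0.066,-0.01,0],"delta_rot":[0,0,0],"fingers":-1},{"dp":[0.066,-0.01,0],"delta_rot":[0,0,0],"fingers":-1},{"dp":[0.066,-0.01,0],"delta_rot":[0,0,0],"fingers":-1},{"dp":[0.066,-0.01,0],"delta_rot":[0,0,0],"fingers":-1},{"dp":[0.066,-0.01,0],"delta_rot":[0,0,0],"fingers":-1},{"dp":[0.066,-0.01,0],"delta_rot":[0,0,0],"fingers":-1},{"dp":[0.066,-0.01,0],"delta_rot":[0,0,0],"fingers":-1},{"dp":[0.06,-0.01,0],"delta_rot":[0,0,0],"fingers":-1},{"dp":[0.04,-0.006,0],"delta_rot":[0,0,0],"fingers":-1},{"dp":[0,0,0],"delta_rot":[0,0,0],"fingers":-1}]'
python3 -m crank '[{"dp":[0,0,0.04],"delta_rot":[0,0,0],"fingers":-1},{"dp":[0,0,0.04],"delta_rot":[0,0,0],"fingers":-1},{"dp":[0,0,0],"delta_rot":[0,0,0],"fingers":-1},{"dp":[0,0,0],"delta_rot":[0,0,0],"fingers":-1}]'
python3 -c "
from h import *
p,d,m=snap('wrist','w3'); go([.4386,.0987,.18],-3.4)"
```

```text
t: 5.87
tcp_pos: [0.4705, -0.2339, 0.2519]
tool_rot: [0.727, 0.686, 0.0, 0.003]
force: [0.5, -1.1, -4.7]
finger_gap: 0.15
gripper_force: 59.0
t: 6.87
tcp_pos: [0.4356, 0.0989, 0.2482]
tool_rot: [0.727, 0.687, -0.001, -0.002]
force: [0.5, -0.9, -4.6]
finger_gap: 0.154
gripper_force: 58.9
t: 7.2
tcp_pos: [0.4371, 0.095, 0.208]
tool_rot: [0.728, 0.686, -0.002, -0.002]
force: [-0.7, 0.0, -3.8]
finger_gap: 0.155
gripper_force: 59.6
tcp [0.438  0.0949 0.2088] tooly yaw -3.43 F [ 1.   0.4 -5. ] t 7.25
tool dp m [0.0038 0.0004 0.0288] units [0.0076 0.0008 0.0576] rotz units -0.0001
```

View pics/w3.png

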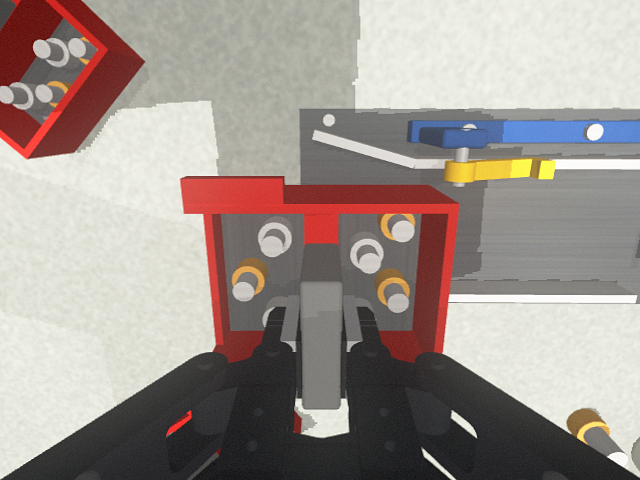

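The held bin's handle is at (321,340) and its +y rim runs along y=195. The dock walls show at (520,163) and (540,298), and the catch at (500,168). I'll measure the bin relative to the dock in this one picture.

```bash
cat > c.py <<'E'
from h import *
p,d,m=pickle.load(open('w3.pkl','rb')); W=world(d,m); z=W[...,2]; hsv=cv2.cvtColor(p,cv2.COLOR_RGB2HSV); v,u=np.indices(z.shape)
def fit(P):
    for _ in range(6):
        vx,vy,x,y=cv2.fitLine(P[:,:2].astype(np.float32),cv2.DIST_HUBER,0,.001,.001).ravel()
        r=(P[:,:2]-[x,y])@[-vy,vx]; P=P[abs(r)<.003]
    if vx<0:vx,vy=-vx,-vy
    return np.degrees(np.arctan2(vy,vx)),(x,y),len(P)
wh=(hsv[...,1]<50)&(hsv[...,2]>150)&(z>.024)&(z<.036)
print('up wall',fit(W[wh&(v>150)&(v<180)&(u>420)&(u<638)])); print('lo wall',fit(W[wh&(v>285)&(v<312)&(u>460)&(u<636)]))
red=((hsv[...,0]<6)|(hsv[...,0]>174))&(hsv[...,1]>130)
rim=red&(z>.118)&(z<.142)
print('rim z',np.median(z[rim]))
zz=np.median(z[rim&(u>300)&(u<430)&(v<215)])
R_=W[rim&(abs(z-zz)<.004)]
X=np.array([np.cos(np.radians(-3.43)),np.sin(np.radians(-3.43))]);Y=np.array([-X[1],X[0]])
print('lug/rim extremes: y max',np.percentile(R_[:,:2]@Y,[99,99.8]),'x range',np.percentile(R_[:,:2]@X,[.2,1,99,99.8]),zz)
top=[W[np.where(rim[:,c]&(abs(z[:,c]-zz)<.004))[0][0],c,:2] for c in range(300,440)]
print('rim outer edge',fit(np.array(top)))
h=W[(~red)&(u>295)&(u<345)&(v>275)&(v<412)&(z>.160)&(z<.176)]; r=cv2.minAreaRect(h[:,:2].astype(np.float32)*1000);print('handle',r,len(h)); hc=np.array(r[0])/1000
def lat(pt):return np.array(pt)@Y
print('lat handle',hc@Y,'lon handle',hc@X,'tcp@Y',manip.sense()['tcp_pos'][:2]@Y,'@X',manip.sense()['tcp_pos'][:2]@X)
for n,q in(('up',fit(W[wh&(v>150)&(v<180)&(u>420)&(u<638)])),('lo',fit(W[wh&(v>285)&(v<312)&(u>460)&(u<636)])),('rim',fit(np.array(top)))): print(n,lat(q[1]))
fl=(hsv[...,2]<130)&(hsv[...,1]<60)&(z>.0025)&(z<.011)&(v>120)&(v<175)
E=[W[r,np.where(fl[r])[0][0],:2] for r in range(115,172) if fl[r].any()]
q=fit(np.array(E)) if E else None; print('mouth edge',q, np.array(q[1])@X)
ye=(hsv[...,0]>15)&(hsv[...,0]<35)&(hsv[...,1]>120)&(u>440)&(v<190);Q=W[ye];print('yellow x',np.nanpercentile(Q[:,:2]@X,[1,99]),'y',np.nanpercentile(Q[:,:2]@Y,[1,99]))
E
python3 c.py
```

```text
up wall (np.float32(-3.7337136), (np.float32(0.591184), np.float32(0.13629018)), 1026)
lo wall (np.float32(-3.8449264), (np.float32(0.5953768), np.float32(0.040675458)), 1303)
rim z 0.12964126065008158
lug/rim extremes: y max [0.17687122 0.17698124] x range [0.37550277 0.37632172 0.48473567 0.48504018] 0.1294394205183387
rim outer edge (np.float32(-3.43913), (np.float32(0.45401782), np.float32(0.14003134)), 140)
handle ((436.8795471191406, 99.14009094238281), (51.00804138183594, 16.754487991333008), 87.41694641113281) 6137
lat handle 0.12510058020926407 lon handle 0.4301654811283616 tcp@Y 0.12094155410354424 @X 0.43158274673957653
up 0.1714160066087543
lo 0.07622341640278452
rim 0.1669439423299722
mouth edge (np.float32(-8.94111), (np.float32(0.37174797), np.float32(0.16247696)), 13) 0.3613611947525178
yellow x [0.49719905 0.55893989] y [0.16676347 0.17677218]
```

```bash
python3 -m crank '[{"dp":[-0.0012,0,0.05],"delta_rot":[0,0,0.0005],"fingers":-1},{"dp":[0,0,0.05],"delta_rot":[0,0,0],"fingers":-1},{"dp":[0,0,0.03],"delta_rot":[0,0,0],"fingers":-1},{"dp":[0,0,0.012],"delta_rot":[0,0,0],"fingers":-1},{"dp":[0,0,0.004],"delta_rot":[0,0,0],"fingers":-1},{"dp":[0,0,0],"delta_rot":[0,0,0],"fingers":-1},{"dp":[0,0,0],"delta_rot":[0,0,0],"fingers":-1},{"dp":[0,0,0],"delta_rot":[0,0,0],"fingers":-1}]'
python3 -m crank '[{"dp":[0,0,0.003],"delta_rot":[0,0,0],"fingers":-1},{"dp":[0,0,0],"delta_rot":[0,0,0],"fingers":-1},{"dp":[0,0,0],"delta_rot":[0,0,0],"fingers":-1}]'
python3 -m crank '[{"dp":[0,0,0.003],"delta_rot":[0,0,0],"fingers":-1},{"dp":[0,0,0],"delta_rot":[0,0,0],"fingers":-1},{"dp":[0,0,0],"delta_rot":[0,0,0],"fingers":-1}]'
```

```text
t: 7.92
tcp_pos: [0.4394, 0.0944, 0.137]
tool_rot: [0.729, 0.685, 0.001, 0.001]
force: [-0.2, 0.4, -4.1]
finger_gap: 0.156
gripper_force: 59.5
t: 8.17
tcp_pos: [0.4387, 0.0945, 0.1348]
tool_rot: [0.729, 0.685, 0.0, 0.0]
force: [-0.3, 0.4, -3.9]
finger_gap: 0.158
gripper_force: 59.6
t: 8.42
tcp_pos: [0.4385, 0.0944, 0.1328]
tool_rot: [0.729, 0.685, -0.0, -0.0]
force: [-0.4, -0.4, -4.6]
finger_gap: 0.149
gripper_force: 59.6
```

```bash
for i in 1; do python3 -m crank '[{"dp":[0,0,0.003],"delta_rot":[0,0,0],"fingers":-1},{"dp":[0,0,0],"delta_rot":[0,0,0],"fingers":-1},{"dp":[0,0,0],"delta_rot":[0,0,0],"fingers":-1}]'; done
python3 -m crank '[{"dp":[0,0,0.002],"delta_rot":[0,0,0],"fingers":-1},{"dp":[0,0,0],"delta_rot":[0,0,0],"fingers":-1},{"dp":[0,0,0],"delta_rot":[0,0,0],"fingers":-1}]'
```

```text
t: 8.67
tcp_pos: [0.4385, 0.0944, 0.1313]
tool_rot: [0.729, 0.685, -0.0, -0.0]
force: [-0.4, 0.0, -3.9]
finger_gap: 0.152
gripper_force: 59.6
t: 8.92
tcp_pos: [0.4386, 0.0944, 0.1306]
tool_rot: [0.729, 0.685, 0.0, 0.0]
force: [-0.5, -0.0, -0.7]
finger_gap: 0.155
gripper_force: 60.0
```

```bash
python3 -m crank '[{"dp":[0,0.008,0],"delta_rot":[0,0,0],"fingers":-1},{"dp":[0,0.01,0],"delta_rot":[0,0,0],"fingers":-1},{"dp":[0,0.01,0],"delta_rot":[0,0,0],"fingers":-1},{"dp":[0,0.01,0],"delta_rot":[0,0,0],"fingers":-1},{"dp":[0,0.01,0],"delta_rot":[0,0,0],"fingers":-1}]'
python3 -m crank '[{"dp":[0,0.01,0],"delta_rot":[0,0,0],"fingers":-1},{"dp":[0,0.01,0],"delta_rot":[0,0,0],"fingers":-1},{"dp":[0,0.01,0],"delta_rot":[0,0,0],"fingers":-1},{"dp":[0,0.01,0],"delta_rot":[0,0,0],"fingers":-1},{"dp":[0,0.01,0],"delta_rot":[0,0,0],"fingers":-1},{"dp":[0,0.01,0],"delta_rot":[0,0,0],"fingers":-1},{"dp":[0,0,0],"delta_rot":[0,0,0],"fingers":-1}]'
```

```text
t: 9.33
tcp_pos: [0.4629, 0.093, 0.1306]
tool_rot: [0.729, 0.685, 0.0, 0.0]
force: [0.3, 0.0, -3.6]
finger_gap: 0.149
gripper_force: 59.7
t: 9.92
tcp_pos: [0.4937, 0.091, 0.1306]
tool_rot: [0.729, 0.685, 0.001, 0.001]
force: [-0.3, -0.5, 2.9]
finger_gap: 0.151
gripper_force: 60.8
```

```bash
python3 -m crank '[{"dp":[0,0.01,0],"delta_rot":[0,0,0],"fingers":-1},{"dp":[0,0.01,0],"delta_rot":[0,0,0],"fingers":-1},{"dp":[0,0.01,0],"delta_rot":[0,0,0],"fingers":-1},{"dp":[0,0.01,0],"delta_rot":[0,0,0],"fingers":-1},{"dp":[0,0.01,0],"delta_rot":[0,0,0],"fingers":-1},{"dp":[0,0.01,0],"delta_rot":[0,0,0],"fingers":-1},{"dp":[0,0.01,0],"delta_rot":[0,0,0],"fingers":-1},{"dp":[0,0,0],"delta_rot":[0,0,0],"fingers":-1}]'
python3 -m crank '[{"dp":[0,0.008,0],"delta_rot":[0,0,0],"fingers":-1},{"dp":[0,0.008,0],"delta_rot":[0,0,0],"fingers":-1},{"dp":[0,0.008,0],"delta_rot":[0,0,0],"fingers":-1},{"dp":[0,0.008,0],"delta_rot":[0,0,0],"fingers":-1},{"dp":[0,0.008,0],"delta_rot":[0,0,0],"fingers":-1},{"dp":[0,0,0],"delta_rot":[0,0,0],"fingers":-1}]'
cat > k.py <<'E'
from h import *
import sys
p,d,m=snap('wrist',sys.argv[1]); W=world(d,m); hsv=cv2.cvtColor(p,cv2.COLOR_RGB2HSV); v,u=np.indices(d.shape)
ye=((hsv[...,0]>15)&(hsv[...,0]<35)&(hsv[...,1]>120)&(v<200)).astype(np.uint8)
k,l,s,c=cv2.connectedComponentsWithStats(ye)
X=np.array([np.cos(np.radians(-3.6)),np.sin(np.radians(-3.6))])
for i in range(1,k):
    if s[i,4]>150:
        w=W[l==i]; a=w[:,:2]@X; print('yellow',c[i].round(),s[i,4],'x',np.nanpercentile(a,[1,99]).round(4)); 
        for lo in np.arange(np.nanmin(a),np.nanmax(a),.012): 
            q=w[(a>=lo)&(a<lo+.012)]; print('  x',round(lo,3),'ztop',np.nanpercentile(q[:,2],90).round(4))
t=manip.sense()['tcp_pos'];print('bin s',t[:2]@X-.0013)
E
python3 k.py w4
```

```text
t: 10.58
tcp_pos: [0.5288, 0.0888, 0.1306]
tool_rot: [0.729, 0.685, 0.001, 0.001]
force: [-1.0, 0.6, 3.4]
finger_gap: 0.154
gripper_force: 60.8
t: 11.08
tcp_pos: [0.548, 0.0876, 0.1306]
tool_rot: [0.729, 0.685, 0.0, 0.0]
force: [-2.5, 0.3, 4.1]
finger_gap: 0.155
gripper_force: 61.0
yellow [288. 189.] 3776 x [0.4988 0.5584]
  x 0.497 ztop 0.077
  x 0.509 ztop 0.0742
  x 0.521 ztop 0.0661
  x 0.533 ztop 0.0611
  x 0.545 ztop 0.0647
  x 0.557 ztop 0.065
bin s 0.5400496726353158
```

View pics/w4.png

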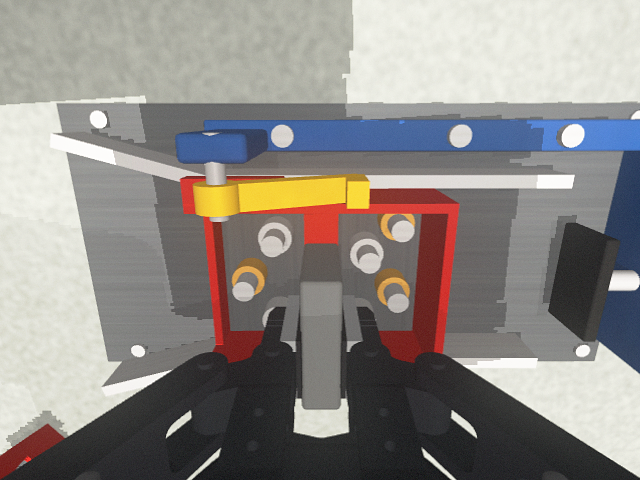

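The catch tooth at (358,192) now lies over the bin's +y lug, and the bin is centred between the guides. The buffer's front face is at (565,280), about 65 mm ahead. I'll continue gently.

```bash
python3 -m crank '[{"dp":[0,0.006,0],"delta_rot":[0,0,0],"fingers":-1},{"dp":[0,0.006,0],"delta_rot":[0,0,0],"fingers":-1},{"dp":[0,0.006,0],"delta_rot":[0,0,0],"fingers":-1},{"dp":[0,0.006,0],"delta_rot":[0,0,0],"fingers":-1},{"dp":[0,0.006,0],"delta_rot":[0,0,0],"fingers":-1},{"dp":[0,0.006,0],"delta_rot":[0,0,0],"fingers":-1},{"dp":[0,0.006,0],"delta_rot":[0,0,0],"fingers":-1},{"dp":[0,0,0],"delta_rot":[0,0,0],"fingers":-1},{"dp":[0,0,0],"delta_rot":[0,0,0],"fingers":-1}]'
python3 k.py w5
python3 -m crank '[{"dp":[0,0.006,0],"delta_rot":[0,0,0],"fingers":-1},{"dp":[0,0.006,0],"delta_rot":[0,0,0],"fingers":-1},{"dp":[0,0.006,0],"delta_rot":[0,0,0],"fingers":-1},{"dp":[0,0.006,0],"delta_rot":[0,0,0],"fingers":-1},{"dp":[0,0.006,0],"delta_rot":[0,0,0],"fingers":-1},{"dp":[0,0.006,0],"delta_rot":[0,0,0],"fingers":-1},{"dp":[0,0.006,0],"delta_rot":[0,0,0],"fingers":-1},{"dp":[0,0.006,0],"delta_rot":[0,0,0],"fingers":-1},{"dp":[0,0.006,0],"delta_rot":[0,0,0],"fingers":-1},{"dp":[0,0,0],"delta_rot":[0,0,0],"fingers":-1},{"dp":[0,0,0],"delta_rot":[0,0,0],"fingers":-1}]'
python3 k.py w6
```

```text
t: 11.88
tcp_pos: [0.5673, 0.0865, 0.1306]
tool_rot: [0.729, 0.685, -0.001, -0.001]
force: [-6.0, 1.7, 7.3]
finger_gap: 0.156
gripper_force: 61.4
yellow [236. 189.] 3768 x [0.499  0.5601]
  x 0.466 ztop 0.0065
  x 0.478 ztop nan
  x 0.49 ztop 0.0763
  x 0.502 ztop 0.0769
  x 0.514 ztop 0.07
  x 0.526 ztop 0.0664
  x 0.538 ztop 0.0628
  x 0.55 ztop 0.0699
bin s 0.5593742194701358
t: 12.85
tcp_pos: [0.5948, 0.0847, 0.1306]
tool_rot: [0.729, 0.685, -0.0, -0.0]
force: [-4.3, 0.2, 5.0]
finger_gap: 0.153
gripper_force: 61.3
yellow [160. 189.] 3917 x [0.4994 0.5615]
  x 0.452 ztop 0.0076
  x 0.464 ztop nan
  x 0.476 ztop nan
  x 0.488 ztop 0.0742
  x 0.5 ztop 0.0769
  x 0.512 ztop 0.072
  x 0.524 ztop 0.0688
  x 0.536 ztop 0.066
  x 0.548 ztop 0.0735
  x 0.56 ztop 0.0669
bin s 0.5869994292801132
  return np.nanmean(a, axis, out=out, keepdims=keepdims)
  return np.nanmean(a, axis, out=out, keepdims=keepdims)
```

```bash
python3 -m crank '[{"dp":[0,0.005,0],"delta_rot":[0,0,0],"fingers":-1},{"dp":[0,0.005,0],"delta_rot":[0,0,0],"fingers":-1},{"dp":[0,0.005,0],"delta_rot":[0,0,0],"fingers":-1},{"dp":[0,0.005,0],"delta_rot":[0,0,0],"fingers":-1},{"dp":[0,0.005,0],"delta_rot":[0,0,0],"fingers":-1},{"dp":[0,0,0],"delta_rot":[0,0,0],"fingers":-1},{"dp":[0,0,0],"delta_rot":[0,0,0],"fingers":-1}]'
python3 -m crank '[{"dp":[0,0.003,0],"delta_rot":[0,0,0],"fingers":-1},{"dp":[0,0.003,0],"delta_rot":[0,0,0],"fingers":-1},{"dp":[0,0,0],"delta_rot":[0,0,0],"fingers":-1},{"dp":[0,0,0],"delta_rot":[0,0,0],"fingers":-1}]'
python3 -m crank '[{"dp":[0,0.003,0],"delta_rot":[0,0,0],"fingers":-1},{"dp":[0,0.003,0],"delta_rot":[0,0,0],"fingers":-1},{"dp":[0,0,0],"delta_rot":[0,0,0],"fingers":-1},{"dp":[0,0,0],"delta_rot":[0,0,0],"fingers":-1}]'
python3 k.py w7 2>&1 | grep -v nan
```

```text
t: 13.48
tcp_pos: [0.6072, 0.084, 0.1306]
tool_rot: [0.729, 0.685, -0.001, -0.001]
force: [-5.1, 0.4, 6.9]
finger_gap: 0.154
gripper_force: 61.2
t: 13.82
tcp_pos: [0.6097, 0.0838, 0.1306]
tool_rot: [0.729, 0.685, -0.001, -0.001]
force: [-5.6, -0.3, 7.0]
finger_gap: 0.16
gripper_force: 61.4
t: 14.15
tcp_pos: [0.6128, 0.0836, 0.1306]
tool_rot: [0.729, 0.685, -0.001, -0.001]
force: [-5.7, -0.3, 6.1]
finger_gap: 0.152
gripper_force: 61.3
yellow [111. 189.] 4049 x [0.5001 0.5616]
  x 0.445 ztop 0.0066
  x 0.493 ztop 0.0771
  x 0.505 ztop 0.0765
  x 0.517 ztop 0.0704
  x 0.529 ztop 0.0677
  x 0.541 ztop 0.0722
  x 0.553 ztop 0.0734
bin s 0.6050217468397261
```

```bash
python3 -m crank '[{"dp":[0,0.003,0],"delta_rot":[0,0,0],"fingers":-1},{"dp":[0,0.003,0],"delta_rot":[0,0,0],"fingers":-1},{"dp":[0,0,0],"delta_rot":[0,0,0],"fingers":-1},{"dp":[0,0,0],"delta_rot":[0,0,0],"fingers":-1}]'
python3 -m crank '[{"dp":[0,0.002,0],"delta_rot":[0,0,0],"fingers":-1},{"dp":[0,0.002,0],"delta_rot":[0,0,0],"fingers":-1},{"dp":[0,0,0],"delta_rot":[0,0,0],"fingers":-1},{"dp":[0,0,0],"delta_rot":[0,0,0],"fingers":-1}]'
python3 -m crank '[{"dp":[0,0.002,0],"delta_rot":[0,0,0],"fingers":-1},{"dp":[0,0,0],"delta_rot":[0,0,0],"fingers":-1},{"dp":[0,0,0],"delta_rot":[0,0,0],"fingers":-1}]'
python3 k.py w8 2>&1 | grep -v nan
```

```text
t: 14.53
tcp_pos: [0.6152, 0.0835, 0.1307]
tool_rot: [0.729, 0.685, -0.001, -0.001]
force: [-7.2, 0.8, 8.7]
finger_gap: 0.155
gripper_force: 61.6
t: 14.87
tcp_pos: [0.6157, 0.0835, 0.1308]
tool_rot: [0.729, 0.685, -0.003, -0.003]
force: [-11.0, 0.1, 12.1]
finger_gap: 0.155
gripper_force: 62.0
t: 15.12
tcp_pos: [0.6159, 0.0835, 0.1309]
tool_rot: [0.729, 0.685, -0.003, -0.003]
force: [-11.5, 0.6, 13.2]
finger_gap: 0.152
gripper_force: 62.2
yellow [105. 189.] 4040 x [0.5013 0.5618]
  x 0.444 ztop 0.007
  x 0.492 ztop 0.0766
  x 0.504 ztop 0.0768
  x 0.516 ztop 0.0708
  x 0.528 ztop 0.0682
  x 0.54 ztop 0.0662
  x 0.552 ztop 0.074
bin s 0.6081802466557295
```

```bash
python3 -m crank '[{"dp":[0,0,-0.003],"delta_rot":[0,0,0],"fingers":-1},{"dp":[0,0,0],"delta_rot":[0,0,0],"fingers":-1},{"dp":[0,0,0],"delta_rot":[0,0,0],"fingers":-1}]'
python3 -m crank '[{"dp":[0,0.002,0],"delta_rot":[0,0,0],"fingers":-1},{"dp":[0,0.002,0],"delta_rot":[0,0,0],"fingers":-1},{"dp":[0,0,0],"delta_rot":[0,0,0],"fingers":-1},{"dp":[0,0,0],"delta_rot":[0,0,0],"fingers":-1}]'
```

```text
t: 15.42
tcp_pos: [0.6163, 0.0835, 0.131]
tool_rot: [0.729, 0.685, -0.003, -0.003]
force: [-7.8, 0.6, 5.1]
finger_gap: 0.153
gripper_force: 61.1
t: 15.75
tcp_pos: [0.6177, 0.0834, 0.1311]
tool_rot: [0.729, 0.685, -0.004, -0.004]
force: [-10.3, 0.1, 7.8]
finger_gap: 0.153
gripper_force: 61.3
```

```bash
python3 -m crank '[{"dp":[0,0.002,-0.001],"delta_rot":[0,0,0],"fingers":-1},{"dp":[0,0.002,-0.001],"delta_rot":[0,0,0],"fingers":-1},{"dp":[0,0,0],"delta_rot":[0,0,0],"fingers":-1},{"dp":[0,0,0],"delta_rot":[0,0,0],"fingers":-1}]'
python3 -m crank '[{"dp":[0,0.002,0],"delta_rot":[0,0,0],"fingers":-1},{"dp":[0,0.002,0],"delta_rot":[0,0,0],"fingers":-1},{"dp":[0,0,0],"delta_rot":[0,0,0],"fingers":-1},{"dp":[0,0,0],"delta_rot":[0,0,0],"fingers":-1}]'
python3 k.py w9 2>&1 | grep -v nan
```

```text
t: 16.08
tcp_pos: [0.6196, 0.0832, 0.1312]
tool_rot: [0.729, 0.685, -0.004, -0.004]
force: [-8.1, 0.4, 2.7]
finger_gap: 0.153
gripper_force: 60.7
t: 16.42
tcp_pos: [0.6211, 0.0832, 0.1313]
tool_rot: [0.729, 0.685, -0.004, -0.004]
force: [-8.8, 1.0, 4.0]
finger_gap: 0.153
gripper_force: 60.9
yellow [ 98. 189.] 3849 x [0.5064 0.5619]
  x 0.503 ztop 0.0763
  x 0.515 ztop 0.0712
  x 0.527 ztop 0.0687
  x 0.539 ztop 0.0665
  x 0.551 ztop 0.0745
  x 0.563 ztop 0.0582
bin s 0.6133796183635006
```

```bash
python3 -m crank '[{"dp":[0,0.0015,0],"delta_rot":[0,0,0],"fingers":-1},{"dp":[0,0.0015,0],"delta_rot":[0,0,0],"fingers":-1},{"dp":[0,0,0],"delta_rot":[0,0,0],"fingers":-1},{"dp":[0,0,0],"delta_rot":[0,0,0],"fingers":-1}]'
python3 -m crank '[{"dp":[0,0.002,0],"delta_rot":[0,0,0],"fingers":-1},{"dp":[0,0,0],"delta_rot":[0,0,0],"fingers":-1},{"dp":[0,0,0],"delta_rot":[0,0,0],"fingers":-1}]'
python3 k.py w10 2>&1 | grep -v nan
```

```text
t: 16.8
tcp_pos: [0.6223, 0.0831, 0.1313]
tool_rot: [0.729, 0.685, -0.005, -0.005]
force: [-9.9, -0.0, 4.7]
finger_gap: 0.159
gripper_force: 61.2
t: 17.05
tcp_pos: [0.6232, 0.0831, 0.1313]
tool_rot: [0.729, 0.685, -0.005, -0.005]
force: [-9.8, 0.4, 5.4]
finger_gap: 0.158
gripper_force: 61.2
yellow [ 96. 189.] 3866 x [0.5076 0.5617]
  x 0.503 ztop 0.0756
  x 0.515 ztop 0.0706
  x 0.527 ztop 0.0679
  x 0.539 ztop 0.0653
  x 0.551 ztop 0.0729
bin s 0.6154188089376894
```

```bash
python3 -m crank '[{"dp":[0,0.002,0],"delta_rot":[0,0,0],"fingers":-1},{"dp":[0,0,0],"delta_rot":[0,0,0],"fingers":-1},{"dp":[0,0,0],"delta_rot":[0,0,0],"fingers":-1}]'
python3 k.py w11 2>&1 | grep -v nan
```

```text
t: 17.35
tcp_pos: [0.624, 0.083, 0.1313]
tool_rot: [0.729, 0.685, -0.005, -0.005]
force: [-11.1, 0.2, 6.5]
finger_gap: 0.153
gripper_force: 61.2
yellow [ 95. 189.] 3843 x [0.5081 0.5616]
  x 0.498 ztop 0.076
  x 0.51 ztop 0.0736
  x 0.522 ztop 0.069
  x 0.534 ztop 0.0661
  x 0.546 ztop 0.073
  x 0.558 ztop 0.0718
bin s 0.6162171644164494
```

```bash
python3 -m crank '[{"dp":[0,0.002,0],"delta_rot":[0,0,0],"fingers":-1},{"dp":[0,0,0],"delta_rot":[0,0,0],"fingers":-1},{"dp":[0,0,0],"delta_rot":[0,0,0],"fingers":-1}]'
python3 k.py w12 2>&1 | grep -v nan|tail -4
```

```text
t: 17.65
tcp_pos: [0.6248, 0.0829, 0.1314]
tool_rot: [0.729, 0.685, -0.005, -0.005]
force: [-10.7, 0.5, 5.6]
finger_gap: 0.152
gripper_force: 61.2
  x 0.528 ztop 0.0636
  x 0.54 ztop 0.0595
  x 0.552 ztop 0.0649
bin s 0.6170930844020283
```

The catch has dropped: its tooth top is back at 0.065. I'll ease back onto the tooth before letting go.

```bash
python3 -m crank '[{"dp":[0,-0.002,0],"delta_rot":[0,0,0],"fingers":-1},{"dp":[0,-0.002,0],"delta_rot":[0,0,0],"fingers":-1},{"dp":[0,-0.002,0],"delta_rot":[0,0,0],"fingers":-1},{"dp":[0,-0.002,0],"delta_rot":[0,0,0],"fingers":-1},{"dp":[0,0,0],"delta_rot":[0,0,0],"fingers":-1},{"dp":[0,0,0],"delta_rot":[0,0,0],"fingers":-1}]'
python3 k.py w13 2>&1 | grep -v nan|tail -4
```

```text
t: 18.2
tcp_pos: [0.6232, 0.083, 0.1311]
tool_rot: [0.729, 0.685, -0.003, -0.003]
force: [-7.1, -0.1, -0.1]
finger_gap: 0.156
gripper_force: 60.4
  x 0.528 ztop 0.0633
  x 0.54 ztop 0.0637
  x 0.552 ztop 0.065
bin s 0.6154407989272682
```

View pics/w13.png

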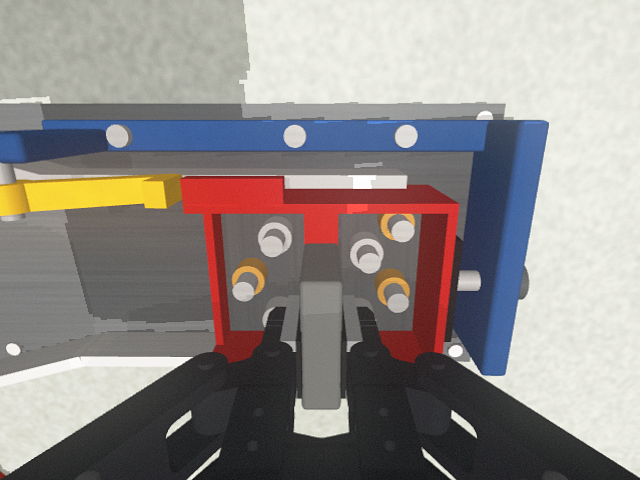

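The tooth at (165,192) sits behind the lug's rear end at (183,195), so the bin is caught. Next I relax the push and release.

```bash
python3 -m crank '[{"dp":[0,-0.002,0],"delta_rot":[0,0,0],"fingers":-1},{"dp":[0,-0.002,0],"delta_rot":[0,0,0],"fingers":-1},{"dp":[0,-0.002,0],"delta_rot":[0,0,0],"fingers":-1},{"dp":[0,0,0],"delta_rot":[0,0,0],"fingers":-1},{"dp":[0,0,0],"delta_rot":[0,0,0],"fingers":-1}]'
python3 -m crank '[{"dp":[0,0,0],"delta_rot":[0,0,0],"fingers":-0.4},{"dp":[0,0,0],"delta_rot":[0,0,0],"fingers":0},{"dp":[0,0,0],"delta_rot":[0,0,0],"fingers":0},{"dp":[0,0,0],"delta_rot":[0,0,0],"fingers":0},{"dp":[0,0,0],"delta_rot":[0,0,0],"fingers":0},{"dp":[0,0,0],"delta_rot":[0,0,0],"fingers":0},{"dp":[0,0,0],"delta_rot":[0,0,0],"fingers":0}]' 20
python3 -m crank '[{"dp":[0,0,-0.01],"delta_rot":[0,0,0],"fingers":0},{"dp":[0,0,-0.03],"delta_rot":[0,0,0],"fingers":0},{"dp":[0,0,-0.06],"delta_rot":[0,0,0],"fingers":0},{"dp":[0,0,-0.07],"delta_rot":[0,0,0],"fingers":0},{"dp":[0,0,-0.07],"delta_rot":[0,0,0],"fingers":0},{"dp":[0,0,-0.06],"delta_rot":[0,0,0],"fingers":0},{"dp":[0,0,0],"delta_rot":[0,0,0],"fingers":0},{"dp":[0,0,0],"delta_rot":[0,0,0],"fingers":0}]'
python3 k.py w14 2>&1 | grep -v nan|tail -6
```

```text
t: 18.67
tcp_pos: [0.621, 0.0832, 0.1312]
tool_rot: [0.729, 0.685, -0.002, -0.002]
force: [-4.3, 1.0, -5.7]
finger_gap: 0.152
gripper_force: 59.4
t: 19.25
tcp_pos: [0.6236, 0.0828, 0.1332]
tool_rot: [0.729, 0.685, 0.0, 0.0]
force: [-0.2, 1.2, 0.4]
finger_gap: 0.501
gripper_force: 0.0
t: 19.92
tcp_pos: [0.6242, 0.0829, 0.2859]
tool_rot: [0.729, 0.685, 0.002, 0.002]
force: [-0.4, -0.1, -0.9]
finger_gap: 0.5
gripper_force: 0.0
  x 0.505 ztop 0.0769
  x 0.517 ztop 0.068
  x 0.529 ztop 0.063
  x 0.541 ztop 0.0644
  x 0.553 ztop 0.0651
bin s 0.6153760295935624
```

View pics/w14.png

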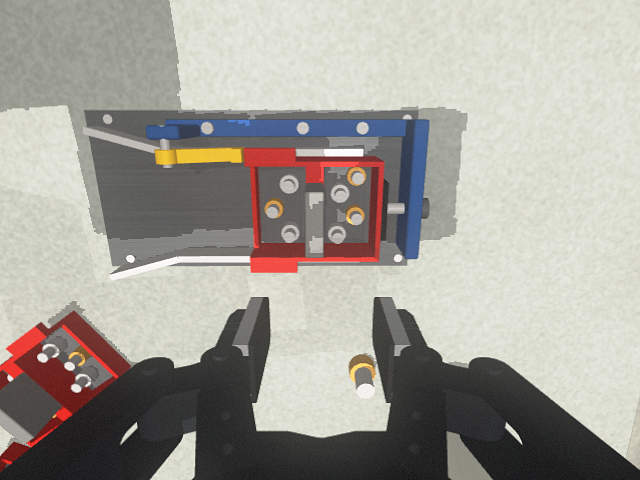

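The bin sits square between the guides, the catch tooth at (236,155) is down behind the lug at (250,157), and the gripper is clear. I'm handing in.

```bash
python3 -c "
from station import manip
print(manip.sign_off())"
```

```text
the job is handed in; nothing more can be done
None
```

The job is handed in, with no verdict returned: the red bin is in the dock with its scoop end towards the mouth, the last picture shows the catch down behind the lug, wrist push along the slide stayed under 12 N, and the gripper is clear.

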